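# Lock the stop of a slicing board with its wing nut

## Task

Set the slicing board for its shortest cut: with a fingertip push the steel stop plate all the way in against its two pins, then tighten the loose wing nut, clockwise from above, by repeated sideways fingertip strokes on its wings until it stops, with the red-tipped wing pointing at the red dot on the board. Push only with the tips or the outside of the fingers: never take the plate or the nut between the fingers. Leave the jars, the grinder and the timer where they stand.

Things in the scene. Friction and masses are not known exactly. Their poses are not given: they have to be found in the camera images.
- slice_board: Light wooden slicing board with a darker back fence, fixed to the worktop: 130 (its x) x 220 (its y) mm, top face 16 mm above the worktop. Origin: centre of its underside, on the worktop; +x points away from the robot to the fence, z up. The wing nut's axis stands at x = 0, y = -40 mm. Two steel pins (6 mm thick, to z = 27 mm) at x = +27 and -27, y = 29 mm stop the plate's flange.
- fence_mid (a point): Middle of the top edge of the fence's front face, 52 mm over the worktop, at x = +41 mm on the board. The fence is 12 mm thick and runs the whole 220 mm along the board's y. A finger hardly fits between it and the nut's hub, so the nut cannot be wound by circling round it: make the strokes on the other sides, lifting in between.
- red_dot (a point): Red dot, 8 mm wide, on the board's top face at x = -50, y = -40 mm of the board; the red-tipped wing points at it when the nut is tight.
- stop_plate (a joint): How far the stop plate is pulled out, in m: 0 = all the way in against the pins, up to 0.045 out, growing along the board's +y. It slides stiffly (about 3 N) and stays where left. A flat slotted steel strip (38 mm wide, top 20.5 mm over the worktop) running under the wing nut, with an upright flange at its +y end, to be pushed towards -y of the board.
- stop_mid (a point): Centre of the upright flange of the stop plate: the flange measures 70 mm along the board's x, 6 mm along its y and 30 mm in height (z from 16.5 to 46.5 mm over the worktop). At 0 it lies at x = -2, y = +35 mm on the board.
- wing_nut (a joint): Angle of the wing nut, rad: 0 = tight, at its stop; negative = still to be turned clockwise (from above) by that much, over a full turn at the start. It turns with a steady light friction (0.06 N m), keeps its height, and stays where it is left. At 0 the red-tipped wing points along -x of the board, at the red dot.
- nut_centre (a point): On the axis of the black wing nut, 38.6 mm over the worktop. Hub 36 mm across, z 21 to 42 mm over the worktop, with a 10 mm steel stud through it up to z = 53 mm. Two opposite wings reach out to 38 mm from the axis, 8 mm thick, z from 27 to 51 mm over the worktop.
- red_wing (a point): Middle of the wing with the red tip, 28 mm from the nut's axis.
- black_wing (a point): Middle of the all-black wing, 28 mm from the nut's axis, opposite the red-tipped one.
- egg_timer: Round kitchen timer, white over green, 62 mm wide, 40 mm high, loose; origin under its centre. To be left alone.
- salt_grinder: White grinder, 55 mm wide, 149 mm high, loose; origin under its centre. To be left alone.
- spice_low: Low glass jar with a yellow-brown lid, 45 mm wide, 75 mm high, loose; origin under its centre. To be left alone.
- spice_tall: Taller glass jar with a black lid, 47 mm wide, 125 mm high, loose, behind the board; origin under its centre. To be left alone.

How it is judged (in metres and radians):
On the way, in this order (a step that is already met when the one before it is completed fails the run):
1. the stop plate is pushed all the way in against the pins (value of joint stop_plate below 0.003 m), for 0.2 s.
2. the wing nut is tight (value of joint wing_nut above -0.12 rad and value of joint stop_plate below 0.003 m), for 0.2 s.
At the end, for the whole second after the job is handed in: The stop plate is within 3 mm of its pins, the wing nut within 0.12 rad of its tight stop and at rest, and the timer, the grinder and the two loose jars within 30 mm of where they stood (all of step 2 and velocity of joint wing_nut between -0.05 and 0.05 rad/s and distance of each of egg_timer, salt_grinder, spice_low, spice_tall from where it was at the start of the episode below 0.03 m); the robot touches nothing.
It fails at once if the wing nut is taken between the fingers ((horizontal distance between the grasp point and nut_centre below 0.011 m and height (world z) of the grasp point below 0.062 m and contact force between the fingers and wing_nut above 1 N) or (horizontal distance between the grasp point and red_wing below 0.011 m and height (world z) of the grasp point below 0.062 m and contact force between the fingers and wing_nut above 1 N) or (horizontal distance between the grasp point and black_wing below 0.011 m and height (world z) of the grasp point below 0.062 m and contact force between the fingers and wing_nut above 1 N)).
It fails at once if the flange of the stop plate is taken between the fingers (y of the grasp point in the frame of stop_mid between -0.008 and 0.008 m and height (world z) of the grasp point below 0.057 m and contact force between the fingers and stop_plate above 1 N).
It fails at once if a bystander is pushed away, lifted or knocked over (distance of any of egg_timer, salt_grinder, spice_low, spice_tall from where it was at the start of the episode above 0.03 m or angle between any of egg_timer, salt_grinder, spice_low, spice_tall's own z axis and vertical above 0.4 rad).
It also fails if it takes over 72 s, if anything falls off the work surface, if the arm or the gripper's body presses on something with over 40 N, if the wrist force passes 120 N, or if a joint passes its speed limit or range.

## Robot

A 6-joint arm with a two-finger parallel gripper is mounted at the origin on a cart in front of the work surface, level with it; the furniture and walls round the work are solid. World frame = base frame: x ahead of the robot, y to its left, z up, the work surface at z = 0. Lengths are in mm, angles in rad, forces in N, time in s.
With the tool pointing down it reaches from about 250 to 775 mm from the base axis. Payload 4 kg.
Tool frame: the origin (TCP) lies midway between the tips of the shut fingers; the grasp point (between the pads) lies arm.grasp_offset behind it (arm.grasp_offset is the distance from the TCP to the grasp point, in mm); y points along the fingers, z is the direction in which the jaws open and shut, and the axes are right-handed (so a half turn about y gives the same grasp; the last joint's range is limited). The gripper opens to 94 mm and grips with 3 to 60 N. Pads are 16 mm wide; open, the fingers measure 119 mm over their backs; the gripper's body (75 mm by 177 mm) begins 78 mm behind the grasp point.
Start: joints at [1.225, 0.087, 1.371, -0, 1.684, -0.103], TCP at [132.241, 533.885, 205.506] pointing down, gripper open.
Joint ranges: [-3.1, 3.1], [-0.76, 2.03], [0.27, 2.55], [-1.08, 4.22], [0.17, 2.65], [-2.57, 2.57]. Speed limits (rad/s): [2.79, 2.79, 3.14, 3.14, 3.14, 3.14].

## Interface

Orientations are given as a unit quaternion [x, y, z, w].
In Python, from cell import arm gives the robot as it stands. The module is installed in compiled form; this text tells all that it offers.
- The arm moves only by the shell command python3 -m jog 'ROWS' [FORCE]. ROWS is JSON, a list of rows, each a list of 3 entries, a list of its own where there are three numbers: the finger opening in mm, from 0 to 94, then the shift along the tool's x, y, z in mm, then the turn about the tool's y in degrees. A call has 1 to 10 rows; each row shifts and turns the commanded pose from where the row before left it, along the tool's axes as they then stand; what a row does not reach is not made up. A row lasts 1/12 s, in which the tool goes at most 41.7 mm and 7.16 degrees, less where a joint would pass 70% of its speed; a pose out of reach is approached as far as the arm can. A call with a gripper value outside its range is refused whole. The fingers move at their own pace and stop on an object; FORCE is the grip in N (left out, the last holds). Time passes only in rows, so rows that do not move let the fingers close. It gives the time, the measured TCP pose, the force and the opening at its end, in the units of the state.
- arm.state(): the state, without advancing time (a new reading comes with each control period).
- arm.grab_frame(name): name is "scene" or "top" or "wrist"; returns the picture (400x640x3 uint8, blue, green, red); there is no depth.
- arm.get_calibration(name): a dict with "K" (3x3 intrinsics, pixels), "rvec" (rotation vector, rad) and "tvec" (3), from world to camera coordinates, as OpenCV has them; the wrist camera has in their place "mount" (4x4, takes a point from camera to tool coordinates, whose origin is the TCP and whose axes are the tool frame's). Camera axes: x right, y down, z forward; pixel columns grow to the right and rows downward; lengths in mm; the calibration is good to about 2 mm. A picture is of the moment at which its call begins: read the wrist's pose just before it. get_calibration takes no time and is no camera call.
- arm.hand_in(): hands the job in, once; it reports no verdict.
The state is a dict: "t": time; "joint_pos": joint angles; "joint_velocities": joint speeds; "joint_torque": joint torques, N m; "tool_pos": TCP position; "tool_rot": TCP orientation; "wrist_force": force on the tool from outside, world axes, zero at the start; "ft_torque": the same for the moment, N m; "width": finger opening in mm.
Only numpy, scipy, OpenCV 4.12 (cv2) and the standard library are available. Lean on these libraries where they do the work, as an engineer would, in place of code of your own. Each camera call takes 0.05 s, during which the arm holds its last target.

## Working session

There is one attempt and no reset: what is moved stays moved. The work goes in short steps, Python scripts to look and compute and a shell command to move; the robot and the scene stay as the last step left them, time stands still between calls to the robot, and variables do not carry over. Pictures are saved under pics/ and viewed, and the job is handed in when it is done.

```bash
mkdir -p pics; cat > h.py <<'E'
import numpy as np,cv2
from cell import arm
def cal(n):
    c=arm.get_calibration(n);K=np.array(c['K'],float)
    if n=='wrist':
        return K,None,None,np.array(c['mount'])
    R=cv2.Rodrigues(np.array(c['rvec'],float))[0];t=np.array(c['tvec'],float).ravel()
    return K,R,t,None
def px2w(n,uv,z):
    K,R,t,_=cal(n);d=R.T@np.linalg.inv(K)@np.array([uv[0],uv[1],1.]);o=-R.T@t
    return o+d*(z-o[2])/d[2]
def w2px(n,p):
    K,R,t,_=cal(n);q=K@(R@np.array(p,float)+t);return q[:2]/q[2]
E
python3 - <<'E'
from h import *
s=arm.state();print(s, arm.grasp_offset)
for n in ['scene','top']:
    cv2.imwrite(f'pics/{n}0.png',arm.grab_frame(n))
E
```

```text
{'t': 0.0, 'joint_pos': array([ 1.22489234e+00,  8.79321902e-02,  1.37223651e+00, -2.39792775e-05,
        1.68357004e+00, -1.03134695e-01]), 'joint_velocities': array([-1.71979540e-03, -7.76511502e-04,  1.07269413e-03, -6.65487841e-05,
        3.48188438e-04,  4.21841777e-04]), 'joint_torque': array([-5.49166198e-04, -3.40174735e+01, -3.02430189e+01,  7.18046282e-02,
        3.27989913e-02, -1.62470956e-04]), 'tool_pos': array([132.06334315, 533.35571217, 204.32563039]), 'tool_rot': array([ 0.70264491, -0.08578289,  0.08546146, -0.70116173]), 'wrist_force': array([ 0.28397501, -0.45046093, -0.37318134]), 'ft_torque': array([ 0.02238298, -0.00608168,  0.05211465]), 'width': 94.07646365675355} 18.8
```

View pics/scene0.png

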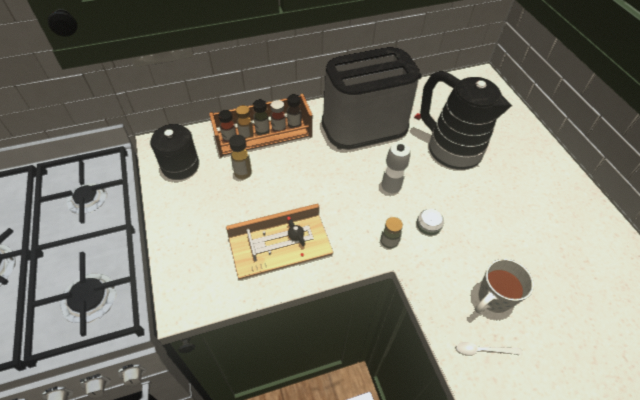

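View pics/top0.png

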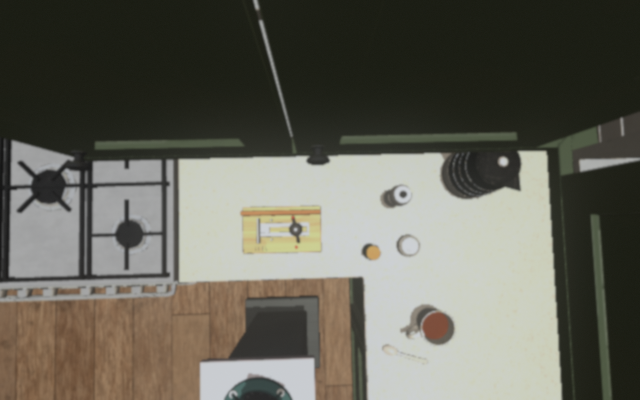

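```bash
python3 - <<'E'
from h import *
from scipy.spatial.transform import Rotation as R
s=arm.state();print(R.from_quat(s['tool_rot']).as_matrix().round(3))
for n in ['scene','top']:
    K,Rr,t,_=cal(n);print(n,(-Rr.T@t).round(0))
E
```

```text
[[ 0.971 -0.001  0.24 ]
 [-0.24  -0.002  0.971]
 [-0.    -1.    -0.002]]
scene [-15.  14. 897.]
top [ 527. -171. 1128.]
```

```bash
python3 - <<'E'
from h import *
a=cv2.imread('pics/scene0.png')[190:285,215:345];cv2.imwrite('pics/sz.png',cv2.resize(a,None,fx=6,fy=6,interpolation=cv2.INTER_CUBIC))
a=cv2.imread('pics/top0.png')[195:265,230:335];cv2.imwrite('pics/tz.png',cv2.resize(a,None,fx=7,fy=7,interpolation=cv2.INTER_CUBIC))
for uv in [(242,253),(321,251)]: print(px2w('top',uv,16))
for uv in [(238,276),(331,243)]: print(px2w('scene',uv,16))
E
```

```text
[450.54796822  33.89616484  16.        ]
[ 449.72065482 -186.81526983   16.        ]
[450.46947305  29.28944402  16.        ]
[ 468.90013274 -190.94881372   16.        ]
```

View pics/sz.png

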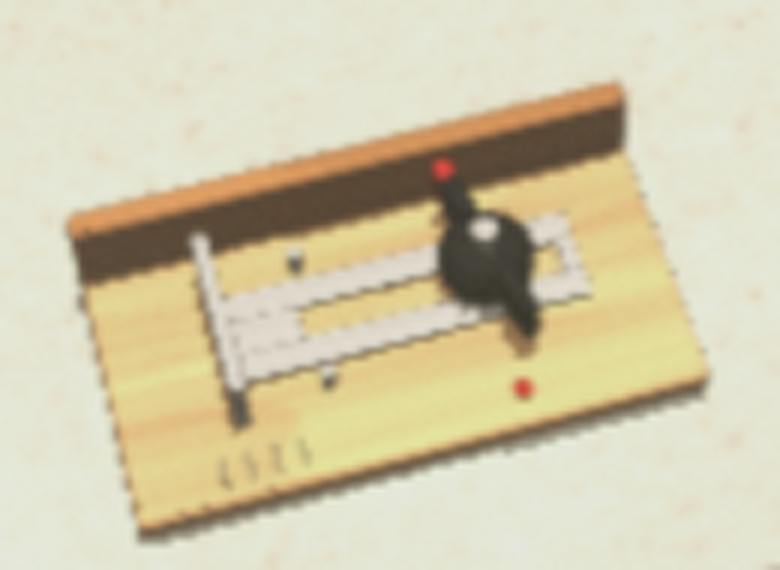

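View pics/tz.png

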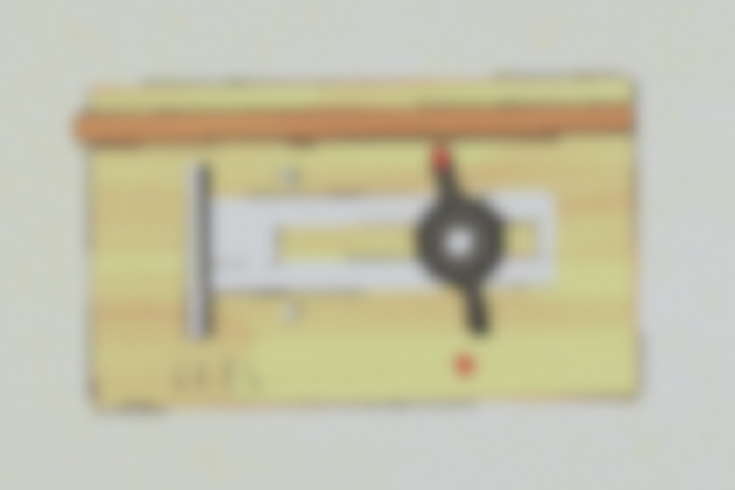

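```bash
python3 - <<'E'
from h import *
S=lambda u,v,z:px2w('scene',(215+(u+.5)/6-.5,190+(v+.5)/6-.5),z)[:2].round(1)
T=lambda u,v,z:px2w('top',(230+(u+.5)/7-.5,195+(v+.5)/7-.5),z)[:2].round(1)
print('S corners',S(140,535,10),S(706,382,10), 'dot',S(524,388,16),'stud',S(484,229,53),'redtip',S(443,170,45),'blktip',S(525,330,40))
print('S fl top ends',S(199,238,46.5),S(235,388,46.5),'fence front edge',S(80,237,52),S(622,105,52),'pins',S(295,257,27),S(330,377,27))
print('T corners',T(95,405,10),T(638,398,10),'dot',T(464,366,16),'stud',T(459,242,53),'redtip',T(441,158,45),'blktip',T(481,328,45))
print('T fl top ends',T(194,165,46.5),T(194,336,46.5),'fence front',T(85,142,52),T(632,132,52),'pins',T(291,176,27),T(291,312,27))
for n in('scene','top'):
  hsv=cv2.cvtColor(cv2.imread(f'pics/{n}0.png'),cv2.COLOR_BGR2HSV)
  m=cv2.inRange(hsv,(0,150,140),(6,255,255))|cv2.inRange(hsv,(174,120,120),(180,255,255))
  k,l,st,c=cv2.connectedComponentsWithStats(m)
  for i in range(1,k):
    if 225<c[i][0]<340 and 195<c[i][1]<280: print(n,c[i],st[i],px2w(n,c[i],16)[:2],px2w(n,c[i],45)[:2])
# bystanders
print('timer',px2w('scene',(431,220),20),px2w('top',(408,245),40))
print('low',px2w('scene',(394,222),75),px2w('top',(372,252),75))
print('grinder',px2w('top',(401,195),149))
print('tall',px2w('scene',(237,143),125),w2px('top',px2w('scene',(237,143),125)))
E
```

```text
S corners [447.2  30.9] [ 445.9 -186.3] dot [ 460.6 -118.9] stud [ 509.9 -118.5] redtip [ 545.3 -112.3] blktip [ 471.  -122.7]
S fl top ends [541.9 -16.2] [475.2 -14.5] fence front edge [551.9  26.3] [ 549.3 -185.7] pins [535.3 -50. ] [480.6 -49.9]
T corners [451.6  31.8] [ 448.1 -186.1] dot [ 463.3 -116.6] stud [ 513.3 -117.6] redtip [ 546.3 -110.9] blktip [ 479.5 -125. ]
T fl top ends [546.1 -14.7] [479.7 -13.6] fence front [556.1  26.5] [ 554.3 -185.9] pins [541.  -50.2] [487.2 -49.2]
scene [288.33333333 217.88888889] [287 217   4   3   9] [ 564.51384785 -116.44242682] [ 545.43493418 -112.13235062]
scene [301.66666667 254.33333333] [301 254   2   2   3] [ 460.61166105 -118.32307543] [ 444.95383036 -113.951077  ]
timer [ 455.9241676  -436.80787002   20.        ] [ 460.90539682 -427.16347166   40.        ]
low [ 445.90526934 -327.75859387   75.        ] [ 447.23134068 -321.77823523   75.        ]
grinder [ 592.46129807 -388.90996712  149.        ]
tall [734.49552813 -42.04311374 125.        ] [262.26624283 143.91404237]
```

```bash
python3 -m jog '[[0,[0,0,0],-6.7],[0,[0,0,0],-6.7],[0,[22,0,-31],0],[0,[22,0,-31],0],[0,[22,0,-31],0],[0,[22,0,-31],0],[0,[22,0,-31],0],[0,[22,0,-31],0],[0,[22,0,-31],0],[0,[22,0,-31],0]]' 20
```

```text
t: 0.93
tool_pos: [306.3, 282.6, 205.1]
tool_rot: [0.707, -0.003, 0.003, -0.707]
wrist_force: [0.8, -0.2, 0.4]
width: 30.7
```

```bash
python3 -m jog '[[0,[25,0,-31],0],[0,[25,0,-31],0],[0,[25,5,-31],0],[0,[25,10,-31],0],[0,[25,10,-31],0],[0,[25,10,-31],0],[0,[25,10,-31],0],[0,[25,10,-31],0],[0,[0,0,0],0],[0,[0,0,0],0]]'
python3 - <<'E'
from h import *
for n in ['scene','top','wrist']:
    cv2.imwrite(f'pics/{n}1.png',arm.grab_frame(n))
E
```

```text
t: 1.77
tool_pos: [503.5, 33.1, 148.6]
tool_rot: [-0.707, 0.006, -0.003, 0.707]
wrist_force: [-0.3, -0.7, -0.0]
width: 0.6
```

View pics/scene1.png

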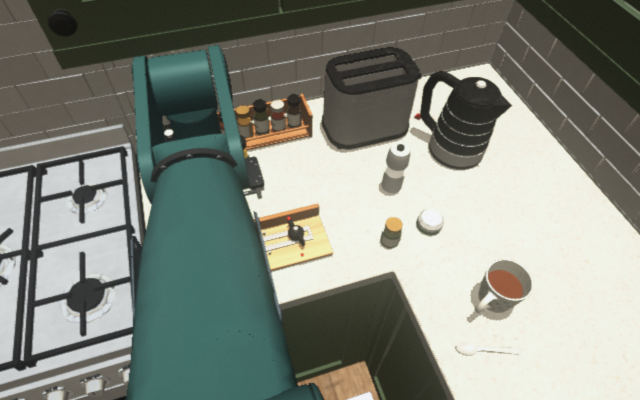

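View pics/wrist1.png

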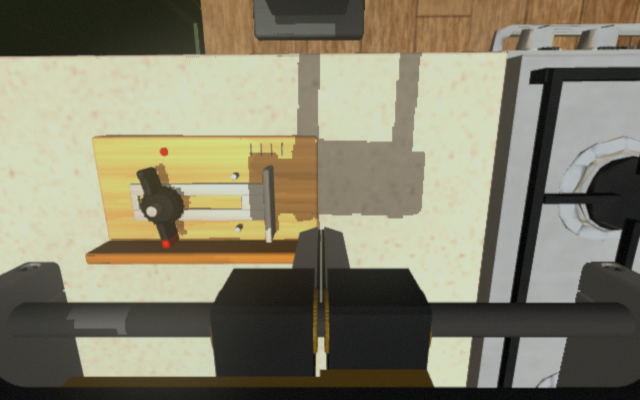

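```bash
cat >> h.py <<'E'
from scipy.spatial.transform import Rotation as Rot
def wpx(uv,z,s):
    K,_,_,M=cal('wrist');T=np.eye(4);T[:3,:3]=Rot.from_quat(s['tool_rot']).as_matrix();T[:3,3]=s['tool_pos']
    A=T@M;d=A[:3,:3]@np.linalg.inv(K)@np.array([uv[0],uv[1],1.]);o=A[:3,3]
    return (o+d*(z-o[2])/d[2])
def w2wpx(p,s):
    K,_,_,M=cal('wrist');T=np.eye(4);T[:3,:3]=Rot.from_quat(s['tool_rot']).as_matrix();T[:3,3]=s['tool_pos']
    q=np.linalg.inv(T@M)@np.append(p,1.);q=K@q[:3];return q[:2]/q[2]
E
python3 - <<'E'
from h import *
s=arm.state();print(s['tool_pos'],Rot.from_quat(s['tool_rot']).as_matrix().round(3).tolist())
print('tip px',w2wpx(s['tool_pos'],s))
for n,uv,z in [('dot',(164,152),16),('stud',(151,211),53),('redtip',(166,244),45),('blk tip',(145,170),51),('fl top',(266,166),46.5),('fl top b',(266,241),46.5),('pin',(235,176),27),('pin',(238,228),27),('fence',(105,240),52),('corner',(94,137),16),('corner',(318,137),16)]:
    print(n,wpx(uv,z,s)[:2].round(1))
E
```

```text
[503.31372065  35.55624349 150.78192013] [[1.0, 0.0, 0.008], [-0.008, 0.001, 1.0], [0.0, -1.0, 0.001]]
tip px [320.81028801 241.92527223]
dot [ 462.3 -117. ]
stud [ 511.4 -117.5]
redtip [ 546.6 -112.2]
blk tip [ 474.5 -118.6]
fl top [472.4 -12.9]
fl top b [543.7 -16.4]
pin [484.6 -46.5]
pin [537.3 -47.4]
fence [ 539.3 -164.5]
corner [ 447.4 -182.6]
corner [449.1  33.5]
```

```bash
python3 -m jog '[[0,[2,38,-3],0],[0,[2,38,-3],0],[0,[0,36,-4],0],[0,[0,5,0],0],[0,[0,0,-8],0],[0,[0,0,-8],0],[0,[0,0,-6],0],[0,[0,0,-6],0],[0,[0,0,-6],0],[0,[0,0,0],0]]'
```

```text
t: 2.75
tool_pos: [509.2, -10.5, 35.7]
tool_rot: [0.707, -0.002, 0.005, -0.707]
wrist_force: [1.4, 0.6, 0.5]
width: 0.5
```

```bash
python3 -m jog '[[0,[0,0,-4],0],[0,[0,0,-4],0],[0,[0,0,-4],0],[0,[0,0,-4],0],[0,[0,0,0],0],[0,[0,0,0],0]]'; python3 -m jog '[[0,[0,0,-3],0],[0,[0,0,-2],0],[0,[0,0,0],0]]'; python3 -m jog '[[0,[0,0,-3],0],[0,[0,0,0],0],[0,[0,0,0],0]]'
```

```text
t: 3.25
tool_pos: [506.7, -26.4, 32.9]
tool_rot: [0.708, -0.004, 0.003, -0.707]
wrist_force: [0.8, 1.0, 0.2]
width: 0.2
t: 3.5
tool_pos: [506.6, -27.7, 32.9]
tool_rot: [-0.705, 0.004, -0.003, 0.709]
wrist_force: [1.3, 8.9, 1.4]
width: 0.4
t: 3.75
tool_pos: [506.5, -27.8, 33.0]
tool_rot: [-0.703, 0.003, -0.002, 0.711]
wrist_force: [0.2, 14.6, 2.7]
width: 0.2
```

```bash
python3 -m jog '[[0,[0,0,-3],0],[0,[0,0,0],0],[0,[0,0,0],0],[0,[0,0,0],0]]'; python3 - <<'E'
from h import *
s=arm.state();print(s['tool_pos'],s['wrist_force'])
f=arm.grab_frame('wrist');cv2.imwrite('pics/w2.png',f)
E
```

```text
t: 4.08
tool_pos: [506.5, -27.9, 33.0]
tool_rot: [-0.701, 0.003, -0.002, 0.713]
wrist_force: [0.4, 22.3, 3.7]
width: 0.2
[506.5280424  -27.88198267  33.03421432] [ 0.36889968 22.34835386  3.72723813]
```

View pics/w2.png

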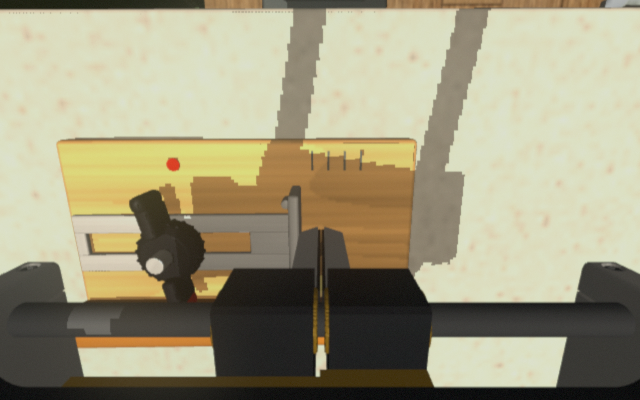

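```bash
python3 -m jog '[[0,[0,0,14],0],[0,[0,-30,4],0],[0,[0,-25,0],0],[0,[-4,0,-35],0],[0,[-4,0,-35],0],[0,[-4,0,-35],0],[0,[-4,0,-22],0],[0,[0,0,0],0],[0,[0,0,0],0]]'; python3 - <<'E'
from h import *
s=arm.state();print(s['tool_pos'],s['wrist_force'])
f=arm.grab_frame('wrist');cv2.imwrite('pics/w3.png',f)
f=arm.grab_frame('top')[195:265,230:335];cv2.imwrite('pics/t3.png',cv2.resize(f,None,fx=7,fy=7,interpolation=cv2.INTER_CUBIC))
E
```

```text
t: 4.88
tool_pos: [489.2, -146.4, 87.7]
tool_rot: [-0.707, 0.005, -0.003, 0.707]
wrist_force: [0.1, 0.8, 0.6]
width: 0.8
[ 489.2457191  -146.39223872   87.72178345] [0.07414209 0.83826762 0.61341993]
```

View pics/w3.png

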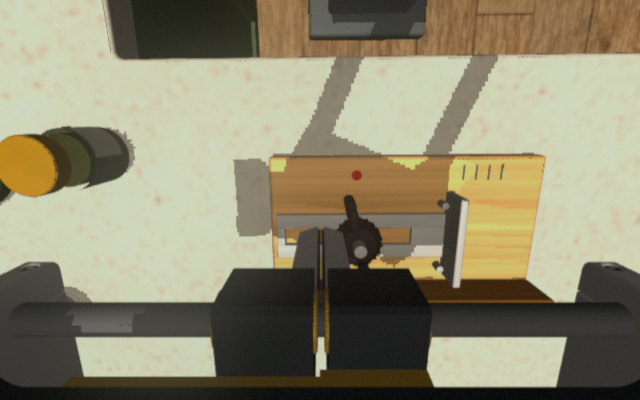

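View pics/t3.png

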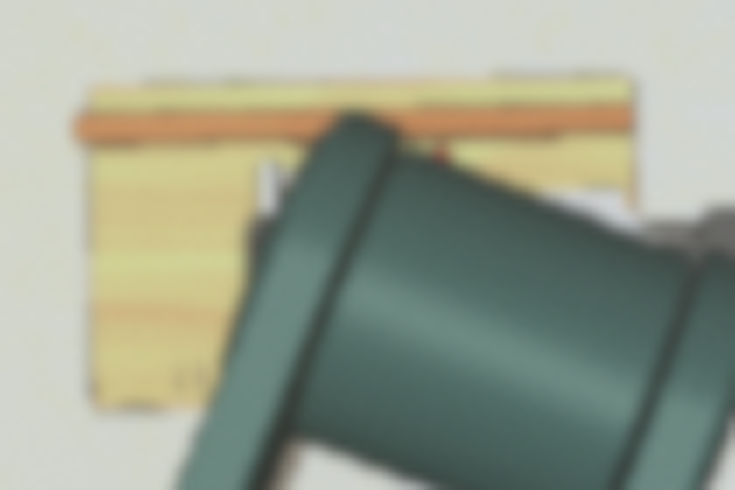

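```bash
python3 -m jog '[[0,[-7,34,3],0],[0,[0,10,0],0],[0,[0,0,4],0],[0,[-5,0,11],0],[0,[-1,0,9],0],[0,[0,0,0],0]]'; python3 - <<'E'
from h import *
s=arm.state();print(s['tool_pos'],s['wrist_force'])
f=arm.grab_frame('wrist');cv2.imwrite('pics/w4.png',f)
E
```

```text
t: 5.48
tool_pos: [478.3, -116.5, 46.0]
tool_rot: [0.707, -0.002, 0.003, -0.707]
wrist_force: [0.6, -1.0, 0.5]
width: 0.3
[ 478.30474122 -116.52604117   46.02723072] [ 0.64893338 -0.96199833  0.5195728 ]
```

View pics/w4.png

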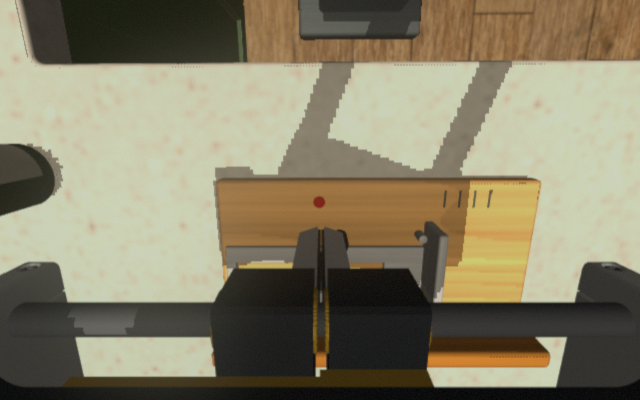

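```bash
python3 -m jog '[[0,[2,0,12],0],[0,[6,0,10],0],[0,[9,0,8],0],[0,[11,0,4],0],[0,[9,0,1],0],[0,[9,0,-2],0],[0,[7,0,-4],0],[0,[0,0,0],0]]'; python3 -m jog '[[0,[-5,-5,6],0],[0,[0,-35,4],0],[0,[-10,0,-30],0],[0,[-10,0,-32],0],[0,[-6,0,-20],0],[0,[0,0,0],0]]';python3 - <<'E'
from h import *
s=arm.state();print(s['tool_pos'],s['wrist_force'])
f=arm.grab_frame('wrist');cv2.imwrite('pics/w5.png',f)
E
```

```text
t: 6.2
tool_pos: [532.3, -89.4, 44.2]
tool_rot: [-0.706, 0.003, -0.004, 0.708]
wrist_force: [0.4, 0.7, 0.7]
width: 0.6
t: 6.7
tool_pos: [498.4, -164.2, 85.3]
tool_rot: [0.708, -0.004, 0.005, -0.706]
wrist_force: [-0.3, -0.6, -0.5]
width: 0.6
[ 498.43223833 -164.1983133    85.34405316] [-0.27180722 -0.55382197 -0.50663593]
```

View pics/w5.png

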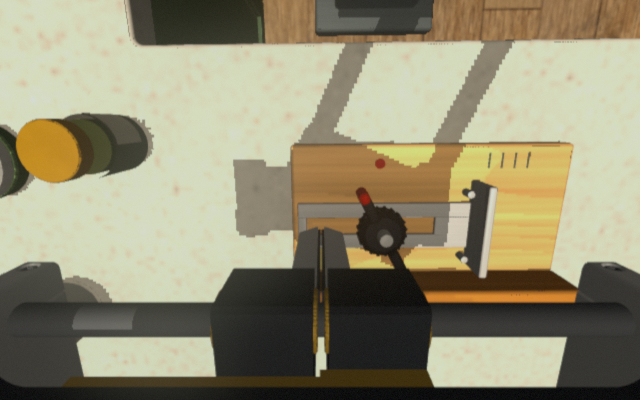

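```bash
python3 - <<'E'
from h import *
s=arm.state()
a=wpx((361,191),46,s);b=wpx((386,241),53,s);d=a-b;print(a,b,np.degrees(np.arctan2(d[1],d[0]))%360)
E
```

```text
[ 476.87415251 -133.91672308   46.        ] [ 511.62922648 -116.48070646   53.        ] 206.64212493600633
```

```bash
python3 -m jog '[[0,[0,34,4],0],[0,[0,6,0],0],[0,[-7,0,11],0],[0,[-9,0,9],0],[0,[-5,0,10],0],[0,[-1,0,10],0]]'; python3 -m jog '[[0,[2,0,12],0],[0,[6,0,10],0]]'
```

```text
t: 7.25
tool_pos: [478.3, -116.9, 46.3]
tool_rot: [0.708, -0.002, 0.004, -0.706]
wrist_force: [3.1, -2.8, 2.2]
width: 0.3
t: 7.42
tool_pos: [487.5, -96.7, 46.9]
tool_rot: [0.709, -0.001, 0.005, -0.705]
wrist_force: [3.0, -12.9, 3.8]
width: 0.6
```

```bash
python3 -m jog '[[0,[0,0,0],0]]';python3 - <<'E'
from h import *
s=arm.state()
f=arm.grab_frame('wrist');cv2.imwrite('pics/w6.png',f)
f=arm.grab_frame('scene')[170:290,200:360];cv2.imwrite('pics/s6.png',cv2.resize(f,None,fx=5,fy=5,interpolation=cv2.INTER_CUBIC))
E
```

```text
t: 7.5
tool_pos: [486.8, -93.4, 46.1]
tool_rot: [-0.707, 0.002, -0.003, 0.707]
wrist_force: [-1.3, 0.4, -0.3]
width: 0.8
```

View pics/w6.png

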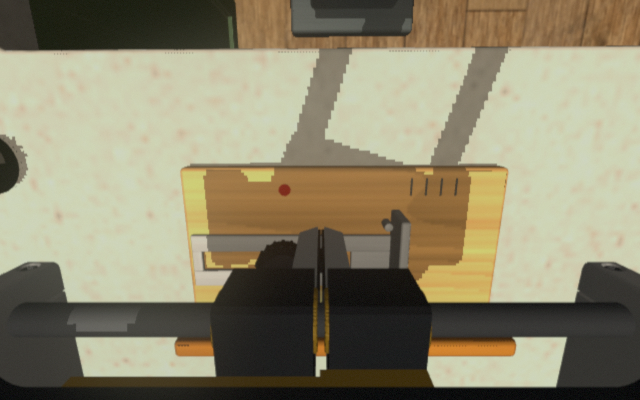

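View pics/s6.png

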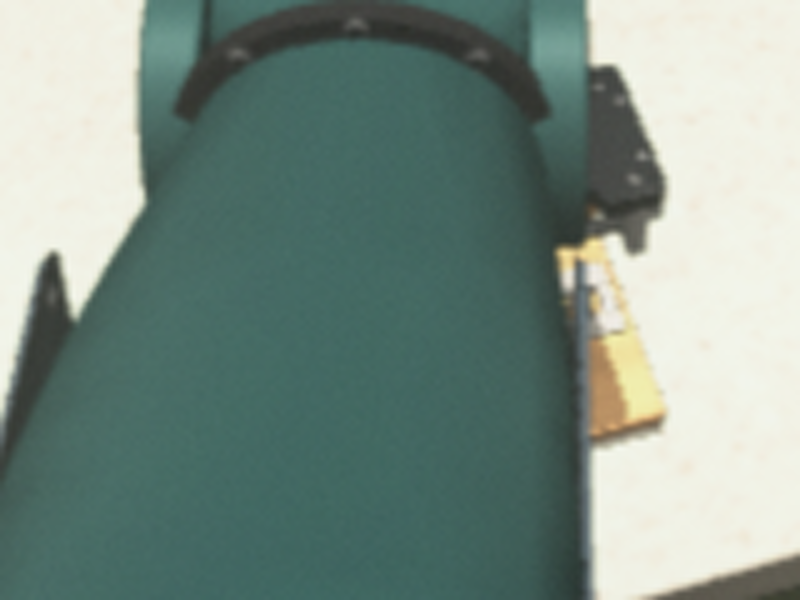

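```bash
python3 -m jog '[[0,[9,0,8],0],[0,[11,0,4],0],[0,[9,0,1],0],[0,[9,0,-2],0],[0,[7,0,-4],0],[0,[0,0,0],0]]'; python3 -m jog '[[0,[-5,-5,6],0],[0,[0,-35,4],0],[0,[-10,0,-30],0],[0,[-10,0,-32],0],[0,[-6,0,-20],0],[0,[0,0,0],0]]';python3 - <<'E'
from h import *
s=arm.state();print(s['tool_pos'],s['wrist_force'])
f=arm.grab_frame('wrist');cv2.imwrite('pics/w7.png',f)
E
```

```text
t: 8.1
tool_pos: [532.8, -88.6, 44.3]
tool_rot: [-0.707, 0.003, -0.004, 0.708]
wrist_force: [0.1, 0.8, -0.3]
width: 0.3
t: 8.6
tool_pos: [498.6, -163.3, 85.5]
tool_rot: [0.708, -0.004, 0.005, -0.706]
wrist_force: [0.3, -0.5, -0.1]
width: 0.1
[ 498.62498631 -163.33194149   85.54414584] [ 0.31186798 -0.50987709 -0.10712264]
```

View pics/w7.png

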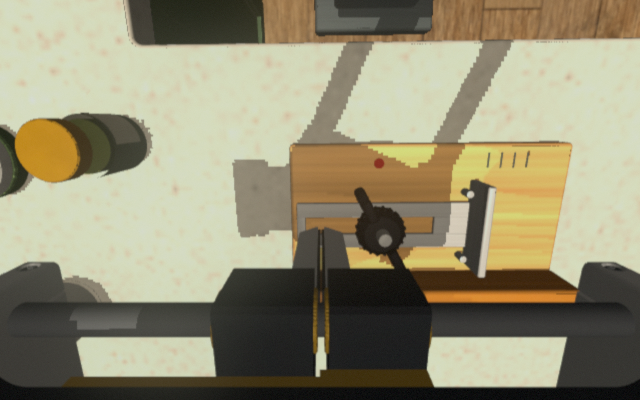

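```bash
python3 -m jog '[[0,[0,34,3],0],[0,[0,6,0],0],[0,[-7,0,11],0],[0,[-9,0,9],0],[0,[-5,0,10],0],[0,[-1,0,10],0],[0,[2,0,12],0],[0,[6,0,10],0],[0,[0,0,0],0]]'; python3 -m jog '[[0,[9,0,8],0],[0,[11,0,4],0],[0,[9,0,1],0],[0,[9,0,-2],0],[0,[7,0,-4],0],[0,[0,0,0],0]]'; python3 -m jog '[[0,[-5,-5,6],0],[0,[0,-35,4],0],[0,[-10,0,-30],0],[0,[-10,0,-32],0],[0,[-6,0,-20],0],[0,[0,0,0],0]]';python3 - <<'E'
from h import *
s=arm.state();print(s['tool_pos'],s['wrist_force'])
f=arm.grab_frame('wrist');cv2.imwrite('pics/w8.png',f)
E
```

```text
t: 9.4
tool_pos: [486.8, -93.4, 46.2]
tool_rot: [-0.707, 0.002, -0.003, 0.707]
wrist_force: [0.1, -0.3, 0.0]
width: 0.5
t: 9.9
tool_pos: [532.7, -88.5, 44.2]
tool_rot: [-0.707, 0.003, -0.004, 0.708]
wrist_force: [-0.8, 0.9, 0.0]
width: -0.0
t: 10.4
tool_pos: [498.5, -163.4, 85.4]
tool_rot: [0.708, -0.004, 0.005, -0.706]
wrist_force: [0.8, -0.4, 0.8]
width: 0.2
[ 498.53937381 -163.37908646   85.43690687] [ 0.75163098 -0.41450069  0.7943101 ]
```

View pics/w8.png

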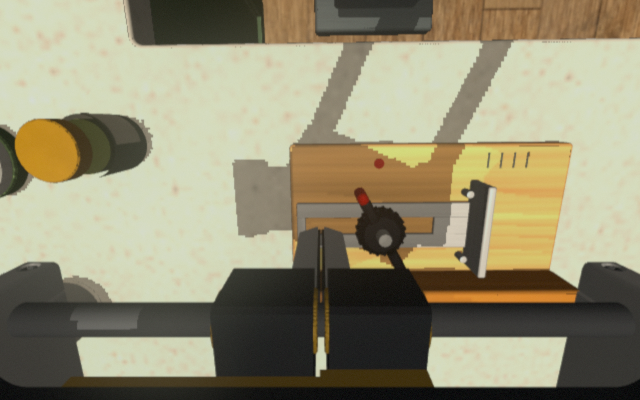

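```bash
python3 -m jog '[[0,[0,34,3],0],[0,[0,6,0],0],[0,[-8,0,5],0],[0,[-6,0,6],0],[0,[-3,0,4],0],[0,[0,0,3],0],[0,[0,0,3],0],[0,[0,0,2],0],[0,[0,0,0],0]]'; python3 -m jog '[[0,[0,0,2],0],[0,[0,0,1],0],[0,[0,0,0],0]]'; python3 -m jog '[[0,[0,0,2],0],[0,[0,0,0],0],[0,[0,0,0],0]]'
```

```text
t: 11.2
tool_pos: [482.1, -134.3, 45.6]
tool_rot: [0.707, -0.003, 0.003, -0.707]
wrist_force: [-4.0, -3.1, 4.3]
width: 0.8
t: 11.45
tool_pos: [482.4, -131.4, 45.2]
tool_rot: [0.707, -0.003, 0.003, -0.707]
wrist_force: [-4.3, -1.7, 5.6]
width: 0.4
t: 11.7
tool_pos: [482.4, -129.4, 45.1]
tool_rot: [0.707, -0.003, 0.003, -0.707]
wrist_force: [-3.7, -1.9, 6.6]
width: 0.6
```

```bash
python3 - <<'E'
from h import *
s=arm.state();print(s['tool_pos'],s['wrist_force'])
f=arm.grab_frame('wrist');cv2.imwrite('pics/w9.png',cv2.resize(f[150:300,200:440],None,fx=3,fy=3,interpolation=cv2.INTER_CUBIC))
E
```

```text
[ 482.41004234 -129.39213067   45.07449336] [-3.69966303 -1.93370707  6.5872604 ]
```

View pics/w9.png

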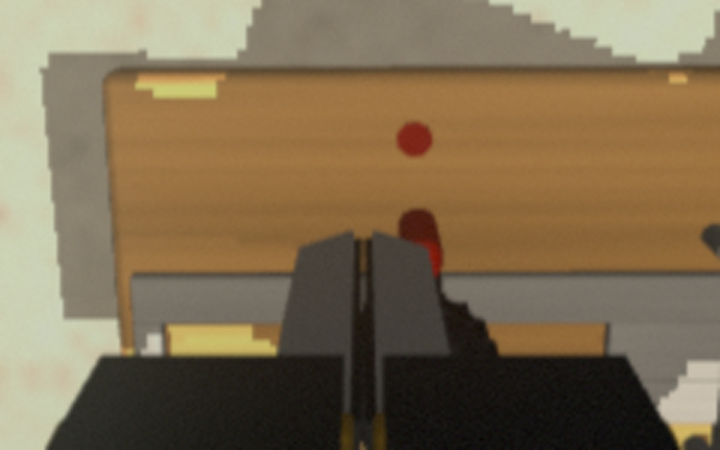

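```bash
python3 - <<'E'
from h import *
s=arm.state()
for z in (40,48): print(wpx((339.5,224),z,s))
print(wpx((338,196),16,s))
E
```

```text
[ 472.9779149 -117.999019    40.       ]
[ 470.27558057 -118.47467943   48.        ]
[ 461.33656667 -117.69044412   16.        ]
```

```bash
python3 -m jog '[[0,[0,0,-12],0],[0,[0,-38,-19],0],[0,[16,0,0],0],[0,[0,0,0],0],[0,[0,0,0],0]]';python3 - <<'E'
from h import *
s=arm.state();print(s['tool_pos'],s['wrist_force'])
f=arm.grab_frame('wrist');cv2.imwrite('pics/w10.png',cv2.resize(f[130:280,260:500],None,fx=3,fy=3,interpolation=cv2.INTER_CUBIC))
E
```

```text
t: 12.17
tool_pos: [498.5, -160.0, 81.2]
tool_rot: [-0.707, 0.003, -0.003, 0.708]
wrist_force: [-0.0, 0.7, -1.0]
width: 0.3
[ 498.54447077 -159.98456494   81.22940462] [-0.03192358  0.65550509 -0.99247523]
```

View pics/w10.png

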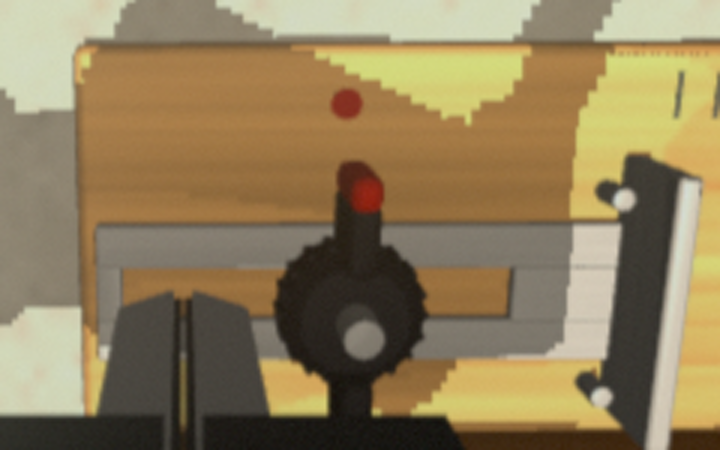

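```bash
python3 - <<'E'
from h import *
s=arm.state();f=lambda u,v,z:wpx((260+(u+.5)/3-.5,130+(v+.5)/3-.5),z,s)
a=f(367,194,51);b=f(365,340,53);c=f(346,103,16)
for d in(a-b,c-b): print(d,np.degrees(np.arctan2(d[1],d[0]))%360)
print(a,b,c)
E
```

```text
[-34.06012248  -0.4769193   -2.        ] 180.80221900133736
[-49.66131544   0.17405108 -37.        ] 179.7991927644821
[ 475.64661519 -118.23753953   51.        ] [ 509.70673767 -117.76062023   53.        ] [ 460.04542223 -117.58656915   16.        ]
```

```bash
python3 -m jog '[[0,[-17,30,0],0],[0,[0,22,0],0],[0,[0,0,10],0],[0,[0,0,8],0],[0,[0,0,4],0],[0,[0,0,3],0],[0,[0,0,0],0],[0,[0,0,0],0]]'
```

```text
t: 12.88
tool_pos: [482.4, -134.8, 31.1]
tool_rot: [0.707, -0.002, 0.004, -0.707]
wrist_force: [0.5, -0.7, 0.7]
width: 0.5
```

```bash
python3 -m jog '[[0,[0,0,2],0],[0,[0,0,2],0],[0,[0,0,0],0],[0,[0,0,0],0]]'
```

```text
t: 13.22
tool_pos: [482.2, -134.0, 31.0]
tool_rot: [0.709, -0.003, 0.004, -0.705]
wrist_force: [0.0, -6.4, 0.7]
width: 0.5
```

```bash
python3 -m jog '[[0,[0,0,3],0],[0,[0,0,0],0],[0,[0,0,0],0],[0,[0,0,0],0]]'; python3 -m jog '[[0,[0,0,-12],0],[0,[0,0,-14],0],[0,[0,-40,0],0],[0,[0,-40,0],0],[0,[0,-20,0],0],[0,[0,0,0],0],[0,[0,0,0],0],[0,[0,0,0],0]]';python3 - <<'E'
from h import *
s=arm.state();print(s['tool_pos'],s['wrist_force'])
f=arm.grab_frame('wrist');cv2.imwrite('pics/w11.png',f)
f=arm.grab_frame('scene');cv2.imwrite('pics/s11.png',f)
E
```

```text
t: 13.55
tool_pos: [482.3, -133.8, 31.1]
tool_rot: [0.711, -0.003, 0.004, -0.703]
wrist_force: [-1.3, -12.9, 0.9]
width: 0.0
t: 14.22
tool_pos: [480.4, -153.5, 128.5]
tool_rot: [-0.707, 0.004, -0.003, 0.708]
wrist_force: [1.0, -0.3, -0.6]
width: 0.3
[ 480.41462015 -153.50024742  128.49095211] [ 0.97114276 -0.27566954 -0.61892235]
```

View pics/w11.png

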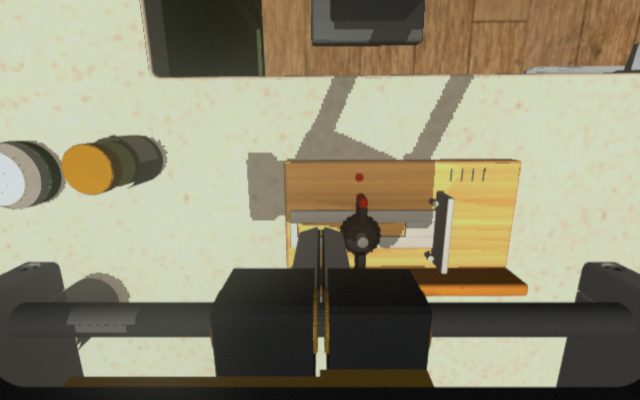

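View pics/s11.png

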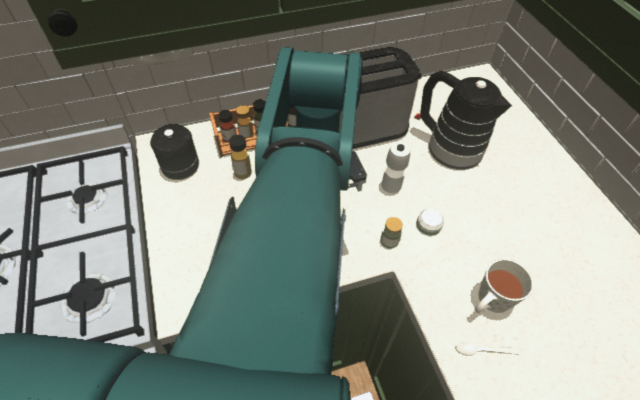

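```bash
python3 -c "
from cell import arm
print(arm.hand_in())"
```

```text
the job is handed in; nothing more can be done
None
```

I pushed the stop plate in against its two pins, wound the wing nut clockwise about one and a half turns, and handed the job in at about 14 s of the 72 s allowed.

- **Plate:** The closed fingertips stopped at y = -27.9 mm while the force rose to 22 N. That fits the flange lying against its pins, and the later pictures show it still there.
- **Nut:** Three long arc strokes and a short final push brought the red-tipped wing round to the dot. It measured 180.8°, with the dot at 179.8°. A last check push met 13 N with almost no movement, far above the nut's running friction, so it is at its stop.
- **Bystanders and arm:** The jars, the grinder and the timer stand where they did, judged by eye in the last scene picture. The arm ended about 75 mm above the nut, touching nothing.
- **Two things out of the ordinary:**
  - A brief 13 N reading came up in the second stroke and was gone by the next reading; I did not find its cause.
  - The first version of the final push slid partly on the tapered fingertips. I repeated it lower, with the flat outside of the finger.

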